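# Slide the coin case under the stand magnifier

### The arm

A 6-joint arm with a two-finger parallel gripper is mounted at the origin on the work surface. World frame = base frame: x ahead of the robot, y to its left, z up, the work surface at z = 0. Lengths are in m, angles in rad, forces in N, time in s.
With the tool pointing down it reaches from about 0.25 to 0.775 m from the base axis. Payload 4 kg.
Tool frame: the origin (TCP) lies midway between the tips of the shut fingers; the grasp point (between the pads) lies 19 mm behind it; z points along the fingers, y is the line along which they close (so a half turn about z gives the same grasp; the last joint's range is limited). The gripper opens to 94 mm and grips with 3 to 60 N. Pads are 16 mm wide; open, the fingers measure 119 mm over their backs; the gripper's body (75 mm by 177 mm) begins 78 mm behind the grasp point.
Start: joints at [-1.285, 0.087, 1.371, -0, 1.684, -0.103], TCP at [0.208, -0.509, 0.206] pointing down, gripper open.
Joint ranges: [-3.1, 3.1], [-0.76, 2.03], [0.27, 2.55], [-1.08, 4.22], [0.17, 2.65], [-2.57, 2.57]. Speed limits (rad/s): [2.79, 2.79, 3.14, 3.14, 3.14, 3.14].

### API

Orientations are given as [roll, pitch, yaw] about the fixed x, y, z axes, in that order (R = Rz(yaw) Ry(pitch) Rx(roll)).
In Python, from bench import robot gives the robot as it stands. The module is installed in compiled form; this text tells all that it offers.
- The arm moves only by the tool arm_command, never from a script. Its argument "targets" is a list of rows, each a list of 4 numbers: the shift along the world's x, y, z as a fraction of full scale, then the turn about the world's z as a fraction of full scale. A call has 1 to 8 rows; each row is the pose to reach, as a shift and turn from the pose commanded when the call began; what a row does not reach only later rows make up. Full scale, the value 1, is 0.5 m for a shift and 120 degrees for a turn. A row lasts 1/12 s, in which the tool goes at most 41.7 mm and 7.16 degrees, less where a joint would pass 70% of its speed; a pose out of reach is approached as far as the arm can. A call with a number of a shift or a turn outside -1 to 1 is refused whole. A call with a gripper value outside its range is refused whole. "claw" is the closure, from 0 (fully open) to 1 (shut), set as the call begins (left out, the last holds). The fingers move at their own pace and stop on an object; the grip force is fixed at half the most. Time passes only in rows, so rows that repeat a pose let the fingers close. It gives the time, the measured TCP pose, the force, the opening and the grip force at its end, in the units of the state.
- robot.get_obs(): the state, without advancing time (a new reading comes with each control period).
- robot.snapshot(name): name is "side" or "top" or "wrist"; returns the picture (480x640x3 uint8, red, green, blue); there is no depth.
- robot.camera_info(name): a dict with "vfov" (degrees; the focal length in pixels is half the picture's height over the tangent of half this angle, whatever the lens; pixels are square), "cx", "cy" (the principal point, pixels), "k1" (the pictures are not rectified: a ray, as slopes to the right and down, at radius r is drawn at 1 + k1 r^2 times it, then the intrinsics apply), "extrinsics" (4x4, takes a point from camera to world coordinates); the wrist camera has in their place "T_tool_cam" (4x4, takes a point from camera to tool coordinates, whose origin is the TCP and whose axes are the flange's). Camera axes: x right, y up, looking along -z (the intrinsics and any distortion apply to the point x, -y, -z); pixel columns grow to the right and rows downward; lengths in m; the calibration is good to about 2 mm. A picture is of the moment at which its call begins: read the wrist's pose just before it. camera_info takes no time and is no camera call.
- robot.close_job(): hands the job in; it is judged then, once.
The state is a dict: "time": time; "joint_positions": joint angles; "qvel": joint speeds; "joint_torque": joint torques, N m; "tool_pos": TCP position; "ee_rot": TCP orientation; "wrist_force": force on the tool from outside, world axes, zero at the start; "wrist_torque": the same for the moment, N m; "width": finger opening in m; "finger_force": force on a finger pad.
Only numpy, scipy, OpenCV 4.12 (cv2) and the standard library are available. Lean on these libraries where they do the work, as an engineer would, in place of code of your own. Each camera call takes 0.05 s, during which the arm holds its last target. There are 200 camera calls.

### The job

Slide the wooden coin case under the stand magnifier, in through the open side that faces the robot, until its far end just meets the red stop bar squarely, lying between the gold bar and the weight block about midway, with a clear gap of roughly a centimetre on each side. Keep the case on the counter all the way (push it, do not lift it), do not shift the stop bar, the gold bar or the weight block, do not lean on the magnifier, and leave the hand lens, ring box and spoon alone.

Things in the scene. Friction and masses are not known exactly. Their poses are not given: they have to be found in the camera images.
- case: Closed dark-wood coin case, 120 (x) x 104 (y) x 30 (z) mm, about 0.6 kg, too wide to grasp, blue felt top with nine coins. Origin: centre of its underside; x along the 120 mm length, towards its far end (away from the robot, within 0.4 rad of the magnifier's x); z up. Starts just outside the magnifier's open robot side.
- case_far (a point): Centre of the case's far end face (the +x end), 12 mm above its underside; axes as the case.
- magnifier: Stand magnifier fixed to the counter: white frame 200 (x) x 290 (y) mm round a clear pane, on four 12 mm square corner legs. 62 mm clear underneath, frame top at 70 mm. Origin: on the counter; x points into it, away from the robot; frame spans x -85 to +115, y -145 to +145 mm; open on all sides. With the case at the stop, its near end lies 22 to 34 mm in under the near edge of the frame.
- stop_face (a point): Centre of the robot-side face of the red stop bar, 12 mm above the counter. Bar 12 x 262 x 20 mm (top at 22 mm), across the magnifier's y under the pane; axes as the magnifier's. It slides along x on stiff rails: more than about 14 N shifts it. The face stands 59 to 71 mm beyond the magnifier's origin.
- goldbar: Loose gold-coloured bar 110 (x) x 40 (y) x 20 (z) mm under the magnifier, on one side. Origin: centre of its underside; x along its length, within 0.05 rad of the magnifier's x.
- weights: Loose pale-wood block with four steel weights set in it, 110 (x) x 40 (y) x 22 (z) mm plus 6 to 13 mm of weights, under the magnifier, on the other side. Origin: centre of its underside; x along its length, nearly parallel to the gold bar. The gap between gold bar and block is 122 to 128 mm; which is left and which right varies.
- handlens: Bystander: round hand magnifier lying flat, 92 mm disc with a 100 mm wooden handle, 190 mm long in all, along its x. Origin about the middle of its length, on the counter.
- ringbox: Bystander: red ring box 65 x 65 x 45 mm. Origin: centre of its underside.
- spoon: Bystander: steel spoon with a wooden handle, lying flat, about 180 mm long. Origin on its underside.
Not all that is in view belongs to the job. What is meant by the case is not green, orange or pink, and is the larger of those in its own colour.

How it is judged:
At the end, for the whole second after the job is handed in: The case lies flat and still on the counter under the magnifier, its far end within 3.5 mm of the stop bar and square to it within 0.05 rad, between the gold bar and the weight block with a gap of at least about 4.5 mm on each side (x of case_far in the frame of stop_face above -0.0035 m and angle between the x axis of case and the x axis of magnifier, either way round below 0.05 rad and ((y of goldbar in the frame of case above 0.0765 m and y of weights in the frame of case below -0.0765 m) or (y of weights in the frame of case above 0.0765 m and y of goldbar in the frame of case below -0.0765 m)) and height (world z) of case below 0.003 m and angle between case's own z axis and vertical below 0.03 rad and linear speed of case below 0.01 m/s); the robot touches nothing.
It fails at once if the case is lifted off the counter (more than 8 mm) (height (world z) of case above 0.008 m).
It fails at once if the stop bar is shifted by more than 4 mm (distance of stop_face from where it was at the start of the episode above 0.004 m).
It fails at once if the gold bar or the weight block is shifted by more than 5 mm (distance of any of goldbar, weights from where it was at the start of the episode above 0.005 m).
It fails at once if the robot presses on the magnifier with more than 12 N (contact force between any of the arm, the fingers and magnifier above 12 N).
It fails at once if the hand lens, ring box or spoon is shifted by more than 20 mm (distance of any of handlens, ringbox, spoon from where it was at the start of the episode above 0.02 m).
It also fails if it takes over 64 s, if anything falls off the work surface, if the arm or the gripper's body presses on something with over 40 N, if the wrist force passes 120 N, or if a joint passes its speed limit or range.

## Working session

There is one attempt and no reset: what is moved stays moved. The work goes in short steps, Python scripts to look and compute and a tool call to move; the robot and the scene stay as the last step left them, time stands still between calls to the robot, and variables do not carry over. Pictures are saved under pics/ and viewed, at most 13 in all, crops included, and the job is handed in when it is done.

Besides the shell and the picture viewer there is one more tool, called after "Emit:" as a command line: name --pt "numbers of a row" for each row, then --argument value for the rest. arm_command: Moves the arm, as the interface text tells. Shift numbers are shares of 0.5 m and turn numbers shares of 120 degrees, none past 1 either way. Its arguments: {"type":"object","properties":{"targets":{"type":"array"},"claw":{"type":"number"}},"required":["targets"]}

```bash
mkdir -p pics; cat > h.py <<'E'
import numpy as np, cv2
from bench import robot
from scipy.spatial.transform import Rotation as R
def cam(name,obs=None):
    c=robot.camera_info(name)
    if 'extrinsics' in c: T=np.array(c['extrinsics'])
    else:
        o=obs or robot.get_obs(); W=np.eye(4); W[:3,:3]=R.from_euler('xyz',o['ee_rot']).as_matrix(); W[:3,3]=o['tool_pos']; T=W@np.array(c['T_tool_cam'])
    f=240/np.tan(np.radians(c['vfov'])/2)
    return f,c['cx'],c['cy'],c['k1'],T
def rays(C,px):
    f,cx,cy,k,T=C; d=(np.atleast_2d(px).astype(float)-[cx,cy])/f; u=d.copy()
    for _ in range(30): u=d/(1+k*(u**2).sum(1,keepdims=True))
    v=np.c_[u[:,0],-u[:,1],-np.ones(len(u))]@T[:3,:3].T
    return T[:3,3],v
def onz(C,px,z):
    o,v=rays(C,px); return o+v*((z-o[2])/v[:,2])[:,None]
def proj(C,P):
    f,cx,cy,k,T=C; p=(np.atleast_2d(P)-T[:3,3])@T[:3,:3]; s=np.c_[p[:,0],-p[:,1]]/-p[:,2:3]
    return s*(1+k*(s**2).sum(1,keepdims=True))*f+[cx,cy]
def tri(C1,p1,C2,p2):
    o1,v1=rays(C1,p1);o2,v2=rays(C2,p2);v1=v1[0]/np.linalg.norm(v1);v2=v2[0]/np.linalg.norm(v2)
    s=np.linalg.lstsq(np.c_[v1,-v2],o2-o1,rcond=None)[0];a=o1+s[0]*v1;b=o2+s[1]*v2
    return (a+b)/2,np.linalg.norm(a-b)
def snap(name,fn):
    im=robot.snapshot(name)[:,:,::-1].copy(); cv2.imwrite('pics/'+fn+'.png',im); return im
E
python3 - <<'E'
from h import *
o=robot.get_obs();print(o)
for n in('side','top','wrist'):
    snap(n,n+'1');C=cam(n);print(n,C[:4],C[4].round(3).tolist())
a=cv2.imread('pics/side1.png')
E
```

```text
{'time': 0.0, 'joint_positions': array([-1.28512626e+00,  8.79283446e-02,  1.37222261e+00, -3.34386665e-05,
        1.68355296e+00, -1.03093488e-01]), 'qvel': array([ 1.97218124e-03, -5.44405228e-05, -5.14768507e-04, -9.46592879e-04,
       -1.47770175e-03, -1.41465025e-03]), 'joint_torque': array([ 1.14305443e-03, -3.40178812e+01, -3.02424932e+01,  7.19735515e-02,
        3.30909749e-02, -1.85099939e-04]), 'tool_pos': array([ 0.2083135 , -0.50845501,  0.20433477]), 'ee_rot': array([-3.13948919e+00, -1.84213593e-04,  3.88759633e-01]), 'wrist_force': array([0.52364872, 0.36594986, 0.61944643]), 'wrist_torque': array([-0.07054738, -0.01527728, -0.03245452]), 'finger_force': 0.0, 'width': 0.09407648143613905}
side (np.float64(455.37729755911073), 323.9327878692937, 239.01520097107147, 0.022495740639922025) [[-0.861, 0.308, -0.405, 0.182], [-0.508, -0.541, 0.67, 0.565], [-0.013, 0.782, 0.623, 0.585], [0.0, 0.0, 0.0, 1.0]]
top (np.float64(485.68286128066813), 320.8035152638603, 250.02153955301475, -0.031141521553342127) [[0.017, 0.982, -0.186, 0.311], [-1.0, 0.017, 0.002, 0.013], [0.005, 0.186, 0.983, 1.172], [0.0, 0.0, 0.0, 1.0]]
wrist (np.float64(361.4646124945359), 318.20882063353844, 244.00329869397012, -0.039899572506025466) [[0.379, 0.891, 0.251, 0.28], [-0.925, 0.365, 0.101, -0.478], [-0.002, -0.271, 0.963, 0.383], [0.0, 0.0, 0.0, 1.0]]
```

View pics/top1.png

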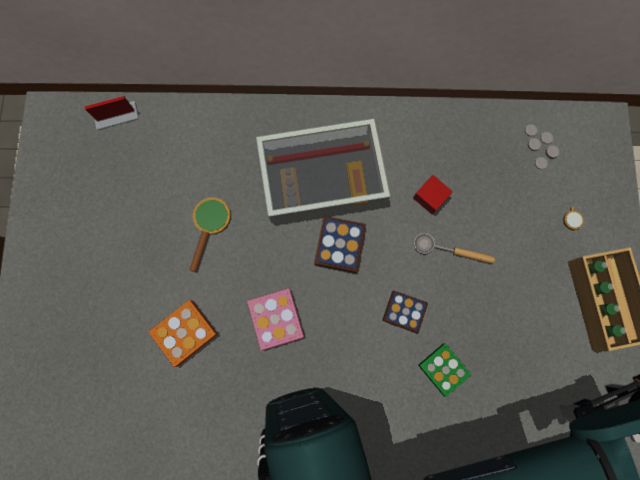

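View pics/side1.png

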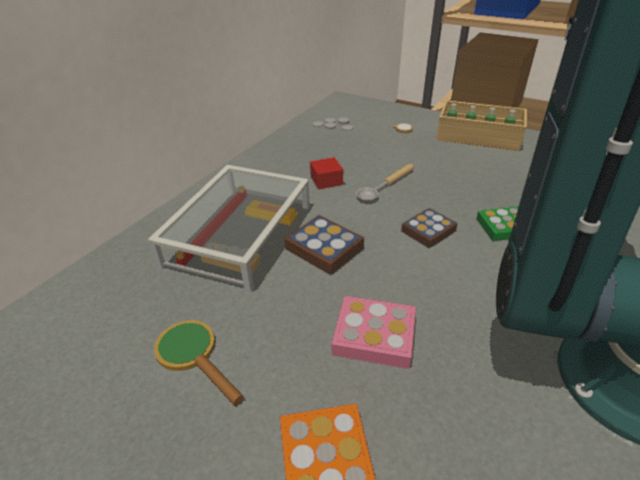

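The blue-felt dark-wood cases are at top (341,244), which is the larger, and (405,312), the smaller. Pink (275,319), orange (182,333) and green (445,370) are excluded by colour. The one at (341,244) fits, as it is the larger and stands in front of the magnifier. I'll confirm this in a crop.

```bash
python3 - <<'E'
from h import *
im=cv2.imread('pics/top1.png');cv2.imwrite('pics/crop1.png',cv2.resize(im[105:345,240:450],None,fx=2.5,fy=2.5,interpolation=cv2.INTER_CUBIC))
C=cam('top')
print('frame top z.07',onz(C,[[257,136],[377,121],[389,207],[268,221]],.07).round(3).tolist())
hsv=cv2.cvtColor(im,cv2.COLOR_BGR2HSV)
print('case',onz(C,[[325,217],[366,221],[358,272],[315,264]],.03).round(3).tolist())
print(onz(C,[[290,188],[357,179]],.02).round(3).tolist(), onz(C,[[212,215],[194,270],[434,194],[425,244],[493,260]],.0).round(3).tolist())
E
```

```text
frame top z.07 [[0.798, 0.17, 0.07], [0.843, -0.121, 0.07], [0.626, -0.148, 0.07], [0.587, 0.135, 0.07]]
case [[0.609, 0.002, 0.03], [0.601, -0.098, 0.03], [0.476, -0.079, 0.03], [0.493, 0.024, 0.03]]
[[0.684, 0.089, 0.02], [0.711, -0.076, 0.02]] [[0.617, 0.283, 0.0], [0.478, 0.319, 0.0], [0.682, -0.272, 0.0], [0.553, -0.246, 0.0], [0.516, -0.414, 0.0]]
```

View pics/crop1.png

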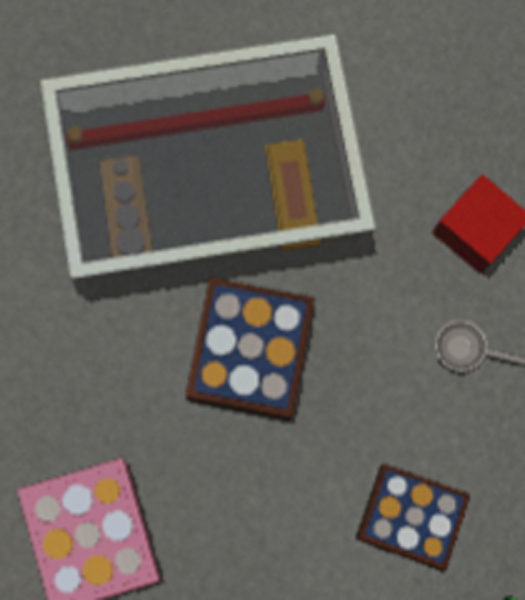

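Confirmed: the case is the larger dark-wood, blue-topped one. The tool always points straight down, so the fingers can't reach under the frame. I plan to nudge the case straight with closed fingers, then grip the small blue case as a flat pusher. Next I measure both cases.

```bash
cat >> h.py <<'E'
def felts(im,amin=150):
    h=cv2.cvtColor(im,cv2.COLOR_BGR2HSV); m=cv2.inRange(h,(105,90,40),(125,255,150)); m=cv2.morphologyEx(m,cv2.MORPH_CLOSE,np.ones((9,9)))
    cs=[cv2.convexHull(c) for c in cv2.findContours(m,0,2)[0] if cv2.contourArea(c)>amin]
    return sorted(cs,key=cv2.contourArea,reverse=True)
def rect(C,hull,z):
    P=onz(C,hull[:,0],z)[:,:2]; r=cv2.minAreaRect((P*1000).astype(np.float32)); c,s,a=np.array(r[0]),r[1],np.radians(r[2])
    if s[0]<s[1]: a+=np.pi/2; s=s[::-1]
    a=(a+np.pi/2)%np.pi-np.pi/2
    return c.round(1),np.round(s,1),round(a,3)
E
python3 - <<'E'
from h import *
Ct,Cs=cam('top'),cam('side')
ft=felts(cv2.imread('pics/top1.png')); fs=felts(cv2.imread('pics/side1.png'))
cen=lambda c:cv2.minAreaRect(c)[0]
def cent(c):
    m=cv2.moments(c);return m['m10']/m['m00'],m['m01']/m['m00']
for c in ft: print('t',np.round(cent(c),1),cv2.contourArea(c),[rect(Ct,c,z) for z in(.03,.022)])
for c in fs: print('s',np.round(cent(c),1),cv2.contourArea(c),rect(Cs,c,.03),rect(Cs,c,.022))
for c in ft:
    for d in fs:
        p,e=tri(Ct,cent(c),Cs,cent(d)); 
        if e<.02: print(p.round(4),round(e,4))
E
```

```text
t [339.9 243.3] 1544.5 [(array([545.3, -35. ]), array([104.7,  88.1]), np.float64(-0.177)), (array([546.9, -35.3]), array([105.4,  88.7]), np.float64(-0.177))]
t [405.5 311.2] 862.5 [(array([ 385.4, -190.1]), array([76. , 63.5]), np.float64(1.23)), (array([ 385.9, -191.5]), array([76.5, 64. ]), np.float64(1.23))]
s [505.2   7.7] 922.0 (array([  730.2, -2175.1]), array([436.6, 312.7]), np.float64(-1.545)) (array([  738.1, -2214.6]), array([442.9, 317.2]), np.float64(-1.545))
s [425.3 225.2] 381.0 (array([ 386.3, -175.1]), array([59.8, 52.4]), np.float64(-0.306)) (array([ 389.2, -185.8]), array([60.6, 53.2]), np.float64(-0.306))
[ 0.3893 -0.1921  0.0152] 0.0069
```

Emit:
arm_command --pt "0.32 0.41 0.1 -0.06" --pt "0.32 0.41 0.1 -0.06" --pt "0.32 0.41 0.1 -0.06" --pt "0.32 0.41 0.1 -0.06" --pt "0.32 0.41 0.1 -0.06" --pt "0.32 0.41 0.1 -0.06" --pt "0.32 0.41 0.1 -0.06" --pt "0.32 0.41 0.1 -0.06"

```text
time: 0.82
tool_pos: [0.3706, -0.3013, 0.2567]
ee_rot: [3.14, -0.002, 0.269]
wrist_force: [0.3, -1.3, 0.4]
width: 0.0937
finger_force: 0.0
```

Emit:
arm_command --pt "0.32 0.41 0.1 -0.06" --pt "0.32 0.41 0.1 -0.06" --pt "0.32 0.41 0.1 -0.06" --pt "0.32 0.41 0.1 -0.06" --pt "0.32 0.41 0.1 -0.06" --pt "0.32 0.41 0.1 -0.06" --pt "0.32 0.41 0.1 -0.06" --pt "0.32 0.41 0.1 -0.06" --claw 1

```text
time: 1.48
tool_pos: [0.5304, -0.0968, 0.3051]
ee_rot: [-3.141, -0.0, 0.142]
wrist_force: [-0.1, -0.2, -0.2]
width: 0.0441
finger_force: 0.0
```

```bash
python3 - <<'E'
from h import *
o=robot.get_obs();print(o['time'],o['tool_pos'],o['ee_rot'],o['qvel'].round(3),o['joint_positions'])
C=cam('wrist',o);im=snap('wrist','w2')
for c in felts(im): print(rect(C,c,.03),rect(C,c,.022),cv2.boundingRect(c))
E
```

```text
1.4833 [ 0.5304271  -0.09677763  0.30511081] [-3.14086362e+00 -3.13407866e-04  1.42011070e-01] [-0.065 -0.024  0.046 -0.051  0.009 -0.044] [-2.86153328e-01  6.53565161e-02  1.19832868e+00  8.32299329e-04
  1.87792493e+00  1.14288343e+00]
(array([519.9, -59.1]), array([42.2, 21.8]), np.float64(1.026)) (array([518.4, -58.7]), array([43. , 22.2]), np.float64(1.026)) (274, 199, 28, 29)
```

View pics/w2.png

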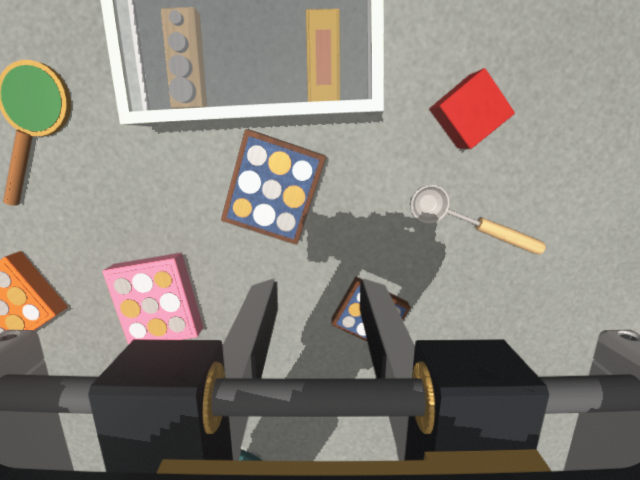

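```bash
python3 - <<'E'
from h import *
import json
o=robot.get_obs();C=cam('wrist',o);Ct=cam('top');json.dump([C[0],C[1],C[2],C[3],C[4].tolist()],open('w2.json','w'))
print('case',onz(C,[[248,130],[326,157],[298,243],[222,215]],.03).round(4)[:,:2].tolist())
print('frame',onz(C,[[122,122],[384,110]],.07).round(4)[:,:2].tolist(), onz(Ct,[[257,136],[377,121],[389,207],[268,221]],.07).round(4)[:,:2].tolist())
print('wt',onz(C,[[167,107],[204,106],[162,8],[196,8]],.022).round(4)[:,:2].tolist())
print('gold',onz(C,[[307,103],[340,101],[307,10],[340,8]],.02).round(4)[:,:2].tolist())
to=lambda p:np.array(p)/2.5+[240,105]
for n,a,b in(('case coin centre',[272,190],to([251,346])),('frame nr L',[122,122],to([76,275])),('frame nr R',[384,110],to([373,228])),('case NE',[248,130],to([212,281])),('case near R',[298,243],to([295,417]))): print(n,*tri(C,a,Ct,b))
print('stop far via top z.02', onz(Ct,[to([75,146]),to([320,107])],.02).round(4)[:,:2].tolist())
E
```

```text
case [[0.6088, -0.0017], [0.5903, -0.0991], [0.4772, -0.0788], [0.5006, 0.022]]
frame [[0.5989, 0.1298], [0.6498, -0.153]] [[0.7981, 0.1697], [0.8427, -0.1212], [0.6258, -0.1481], [0.5867, 0.1351]]
wt [[0.6226, 0.0999], [0.6296, 0.0552], [0.7302, 0.1105], [0.7349, 0.0715]]
gold [[0.6498, -0.0675], [0.6576, -0.1065], [0.7499, -0.0542], [0.7572, -0.0912]]
case coin centre [ 0.54257887 -0.0373215   0.0364193 ] 0.003020062218934979
frame nr L [0.5997934  0.12917712 0.0723982 ] 0.002019416201564697
frame nr R [ 0.64816294 -0.14878323  0.08377533] 0.003904715878971693
case NE [0.60965609 0.00107353 0.02092882] 0.0026552405119732564
case near R [ 0.47670303 -0.07878147  0.02812662] 3.6675011200011984e-05
stop far via top z.02 [[0.7476, 0.1412], [0.7936, -0.104]]
```

Emit:
arm_command --pt "0.084 -0.09 -0.05 0" --pt "0.084 -0.09 -0.59 0" --pt "0.084 -0.09 -0.59 0" --pt "0.084 -0.09 -0.59 0" --pt "0.084 -0.09 -0.59 0" --pt "0.084 -0.09 -0.59 0" --pt "0.084 -0.09 -0.59 0" --pt "0.084 -0.09 -0.59 0" --claw 1

```text
time: 2.2
tool_pos: [0.5666, -0.1458, 0.0056]
ee_rot: [-3.14, 0.006, 0.135]
wrist_force: [-0.7, 0.6, -0.2]
width: 0.0005
finger_force: 0.0
```

Emit:
arm_command --pt "0 0 -0.04 0" --pt "0 0 -0.04 0" --pt "0 0 -0.04 0"

```text
time: 2.45
tool_pos: [0.5734, -0.1476, 0.0001]
ee_rot: [3.136, -0.009, 0.135]
wrist_force: [-8.5, 3.8, 32.1]
width: 0.0001
finger_force: 16.6
```

Emit:
arm_command --pt "0 0 0.05 0" --pt "0 0 0.05 0" --pt "0 0 0.05 0"

```text
time: 2.7
tool_pos: [0.5705, -0.1464, 0.0168]
ee_rot: [3.139, -0.002, 0.135]
wrist_force: [0.5, -0.9, -0.8]
width: 0.0003
finger_force: 0.0
```

Emit:
arm_command --pt "-0.002 0.02 0 0" --pt "-0.004 0.035 0 0" --pt "-0.006 0.05 0 0" --pt "-0.008 0.06 0 0" --pt "-0.01 0.07 0 0" --pt "-0.012 0.08 0 0" --pt "-0.014 0.09 0 0" --pt "-0.016 0.1 0 0"

```text
time: 3.37
tool_pos: [0.5627, -0.0942, 0.0155]
ee_rot: [3.14, -0.0, 0.137]
wrist_force: [2.3, -2.8, -1.5]
width: 0.0003
finger_force: 1.4
```

```bash
python3 - <<'E'
from h import *
o=robot.get_obs();print(o['time'],o['tool_pos'],o['wrist_force'])
C=cam('top');im=snap('top','t3')
for c in felts(im): print(rect(C,c,.03),cv2.boundingRect(c))
E
```

```text
3.3667 [ 0.56273134 -0.09418607  0.01545785] [ 2.25533273 -2.78817231 -1.50137878]
(array([ 385.3, -190.2]), array([75.8, 63.1]), np.float64(1.234)) (387, 294, 38, 36)
(array([545.9,   1.8]), array([103.4,  35.9]), np.float64(-0.137)) (315, 221, 17, 44)
```

Emit:
arm_command --pt "-0.001 0.01 0 0" --pt "-0.002 0.02 0 0" --pt "-0.004 0.03 0 0" --pt "-0.005 0.036 0 0" --pt "-0.005 0.036 0 0"

```text
time: 3.83
tool_pos: [0.5598, -0.075, 0.0156]
ee_rot: [-3.141, 0.0, 0.138]
wrist_force: [1.0, -1.9, -0.5]
width: 0.0003
finger_force: 0.5
```

```bash
python3 - <<'E'
from h import *
o=robot.get_obs();print(o['time'],o['tool_pos'],o['wrist_force'])
C=cam('top');im=snap('top','t4')
for c in felts(im): print(rect(C,c,.03),cv2.boundingRect(c))
E
```

```text
3.8333 [ 0.55984424 -0.07496936  0.01557918] [ 1.03507565 -1.91556358 -0.46628634]
(array([ 385.3, -190.4]), array([75.3, 63.5]), np.float64(1.23)) (387, 294, 38, 36)
(array([537.9,  21.1]), array([102.6,  31.7]), np.float64(-0.077)) (309, 225, 15, 43)
```

Emit:
arm_command --pt "0.005 -0.04 0 0" --pt "0.005 -0.05 0.1 0" --pt "-0.24 0.19 0.47 0" --pt "-0.24 0.19 0.47 0" --pt "-0.24 0.19 0.47 0" --pt "-0.24 0.19 0.47 0" --pt "-0.24 0.19 0.47 0" --pt "-0.24 0.19 0.47 0"

```text
time: 4.55
tool_pos: [0.4419, 0.0169, 0.2459]
ee_rot: [-3.14, 0.001, 0.138]
wrist_force: [0.7, -0.4, -0.3]
width: 0.0006
finger_force: 0.0
```

Emit:
arm_command --pt "0 0 0 0" --pt "0 0 0 0" --pt "0 0 0 0"

```text
time: 4.8
tool_pos: [0.4435, 0.0156, 0.2439]
ee_rot: [-3.141, 0.001, 0.138]
wrist_force: [-0.1, -0.3, 1.2]
width: 0.0005
finger_force: 0.0
```

```bash
python3 - <<'E'
from h import *
o=robot.get_obs();print(o['time'],o['tool_pos'],o['ee_rot'],o['qvel'].round(3))
C=cam('wrist',o);im=snap('wrist','w5')
import pickle;pickle.dump(C,open('w5.pkl','wb'))
h=cv2.cvtColor(im,cv2.COLOR_BGR2HSV);print(proj(C,[[.54,-.01,.03]]))
C=cam('top');im=snap('top','t5')
for c in felts(im): print(rect(C,c,.03),cv2.boundingRect(c))
E
```

```text
4.8 [0.44351664 0.01563838 0.24391005] [-3.14096131e+00  5.89453835e-04  1.38220129e-01] [-0.017  0.035  0.027 -0.003 -0.001  0.001]
[[356.13949505 128.4646932 ]]
(array([ 385.5, -190.1]), array([76. , 63.5]), np.float64(1.234)) (387, 294, 38, 36)
```

View pics/w5.png

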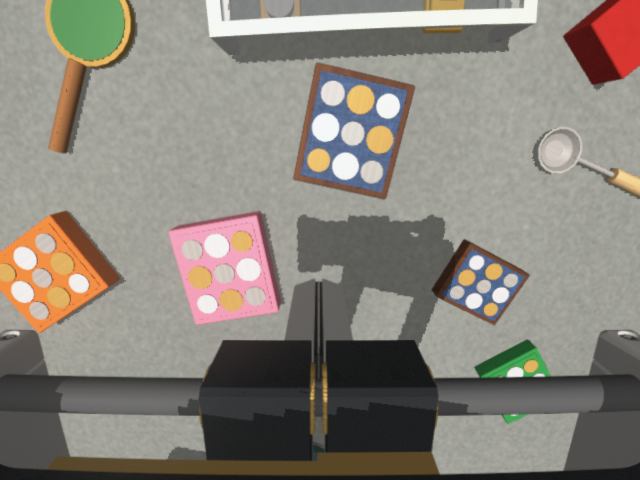

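```bash
python3 - <<'E'
from h import *
import pickle
C=pickle.load(open('w5.pkl','rb'));im=cv2.imread('pics/w5.png');h=cv2.cvtColor(im,cv2.COLOR_BGR2HSV)
print(h[146,340],h[160,330],h[110,340],h[287,470])
P=onz(C,[[316,64],[414,86],[385,198],[295,182]],.03)[:,:2];print('case',P.round(4).tolist(),P.mean(0))
f=lambda P:[(np.linalg.norm(P[i]-P[i-1]).round(4),np.arctan2(*(P[i]-P[i-1])[::-1]).round(3)) for i in range(4)]
print(f(P))
for z in(.02,.025,.03):
  Q=onz(C,[[468,240],[528,273],[496,323],[437,290]],z)[:,:2];print(z,'small',Q.round(4).tolist(),Q.mean(0).round(4),f(Q))
print('front frame top edge', onz(C,[[211,37],[535,22]],.07).round(4).tolist())
m=cv2.inRange(h,(100,70,40),(128,255,200));m=cv2.morphologyEx(m,cv2.MORPH_OPEN,np.ones((2,2)));m=cv2.morphologyEx(m,cv2.MORPH_CLOSE,np.ones((15,15)))
for c in cv2.findContours(m,0,2)[0]:
  if cv2.contourArea(c)>600: c=cv2.convexHull(c);print(cv2.boundingRect(c),rect(C,c,.03))
Ct=cam('top');print(tri(C,[483.2,285.7],Ct,[405.5,311.2]))
E
```

```text
[110  97 145] [  8  28 137] [109  96 146] [109 113 136]
case [[0.5955, 0.0397], [0.5892, -0.0614], [0.4728, -0.0531], [0.4764, 0.0462]] [ 0.53347007 -0.00715241]
[(np.float64(0.1193), np.float64(-0.054)), (np.float64(0.1013), np.float64(-1.634)), (np.float64(0.1167), np.float64(3.071)), (np.float64(0.0993), np.float64(1.534))]
0.02 small [[0.437, -0.16], [0.4072, -0.2428], [0.3374, -0.2222], [0.371, -0.1382]] [ 0.3882 -0.1908] [(np.float64(0.0695), np.float64(-0.318)), (np.float64(0.088), np.float64(-1.917)), (np.float64(0.0727), np.float64(2.855)), (np.float64(0.0905), np.float64(1.191))]
0.025 small [[0.4381, -0.1577], [0.4086, -0.2394], [0.3397, -0.2191], [0.3728, -0.1362]] [ 0.3898 -0.1881] [(np.float64(0.0687), np.float64(-0.318)), (np.float64(0.0869), np.float64(-1.917)), (np.float64(0.0718), np.float64(2.855)), (np.float64(0.0893), np.float64(1.191))]
0.03 small [[0.4391, -0.1553], [0.41, -0.2361], [0.342, -0.216], [0.3747, -0.1341]] [ 0.3914 -0.1854] [(np.float64(0.0678), np.float64(-0.318)), (np.float64(0.0858), np.float64(-1.917)), (np.float64(0.0709), np.float64(2.855)), (np.float64(0.0882), np.float64(1.191))]
front frame top edge [[0.5977, 0.1335, 0.07], [0.6512, -0.1488, 0.07]]
(444, 251, 81, 70) (array([ 386.3, -188.6]), array([75.3, 63.4]), np.float64(1.236))
(302, 72, 106, 120) (array([534.,  -8.]), array([105.4,  89.2]), np.float64(-0.074))
(array([ 0.385316  , -0.19121075,  0.02334546]), np.float64(0.0007140479871061955))
```

```bash
python3 - <<'E'
from h import *
import pickle
def edge(im,mask,cols,first):
    out=[]
    for c in cols:
        r=np.where(mask[:,c])[0]
        if len(r): out.append([c,r[0]-.5 if first else r[-1]+.5])
    return np.array(out,float)
def fit(C,px,z):
    P=onz(C,px,z)[:,:2]
    for _ in range(3):
        a=np.polyfit(P[:,1],P[:,0],1); e=P[:,0]-np.polyval(a,P[:,1]); k=abs(e)<max(.002,2*e.std()); P=P[k]
    return 'yaw %.4f x@y0 %.4f rms %.4f n %d'%(-np.arctan(a[0]),a[1],e.std(),len(P))
C=pickle.load(open('w5.pkl','rb'));im=cv2.imread('pics/w5.png')
w=cv2.inRange(cv2.cvtColor(im,cv2.COLOR_BGR2HSV),(0,0,190),(180,40,255));w[60:]=0
for f in(0,1):print('w5 frame',f,fit(C,edge(im,w,range(240,510,4),f),.07))
Ct=cam('top');im=cv2.imread('pics/t5.png');hs=cv2.cvtColor(im,cv2.COLOR_BGR2HSV)
for t in('top1','t5'):
  im=cv2.imread(f'pics/{t}.png');hs=cv2.cvtColor(im,cv2.COLOR_BGR2HSV)
  w=cv2.inRange(hs,(0,0,150),(180,50,255))
  a=w.copy();a[150:]=0;a[:115]=0
  print('top back top edge',fit(Ct,edge(im,a,range(265,370,3),1),.07))
  a=w.copy();a[:195]=0;a[225:]=0
  for f in(0,1):print('top front',f,fit(Ct,edge(im,a,range(275,382,3),f),.07))
  r=cv2.inRange(hs,(0,110,40),(8,255,255))|cv2.inRange(hs,(172,110,40),(180,255,255));r[:135]=0;r[170:]=0
  for f in(0,1):print('stop',f,fit(Ct,edge(im,r,range(282,355,3),f),.02))
E
```

```text
w5 frame 0 yaw 0.1850 x@y0 0.6230 rms 0.0002 n 68
w5 frame 1 yaw 0.1843 x@y0 0.6354 rms 0.0003 n 68
top back top edge yaw 0.1848 x@y0 0.8285 rms 0.0008 n 35
top front 0 yaw 0.1821 x@y0 0.6255 rms 0.0007 n 35
top front 1 yaw 0.1860 x@y0 0.6369 rms 0.0007 n 33
stop 0 yaw 0.1853 x@y0 0.7737 rms 0.0008 n 25
stop 1 yaw 0.1853 x@y0 0.7902 rms 0.0008 n 25
top back top edge yaw 0.1857 x@y0 0.8290 rms 0.0008 n 35
top front 0 yaw 0.1355 x@y0 0.6306 rms 0.0010 n 13
top front 1 yaw 0.1476 x@y0 0.6394 rms 0.0013 n 15
stop 0 yaw 0.1853 x@y0 0.7737 rms 0.0008 n 25
stop 1 yaw 0.1853 x@y0 0.7902 rms 0.0008 n 25
```

```bash
python3 - <<'E'
from h import *
import json
j=json.load(open('w2.json'));Cw=(*j[:4],np.array(j[4]));Ct=cam('top');m=.185
n=np.array([-np.sin(m),np.cos(m)]);u=np.array([np.cos(m),np.sin(m)])
def sc(img,C,box,z,first,hs):
    im=cv2.cvtColor(cv2.imread(img),cv2.COLOR_BGR2HSV);x0,y0,x1,y1=box
    k=cv2.inRange(im,*hs); px=[]
    for r in range(y0,y1):
        c=np.where(k[r,x0:x1])[0]
        if len(c)>5: px.append([x0+(c[0]-.5 if first else c[-1]+.5),r])
    P=onz(C,px,z)[:,:2];s,t=P@u,P@n
    for _ in range(4):
        a=np.polyfit(s,t,1);e=t-np.polyval(a,s);g=abs(e)<max(.0015,1.5*e.std());s,t=s[g],t[g]
    print(img,'first' if first else 'last','rel yaw %.3f t@s=.65 %.4f t@s=.75 %.4f n %d/%d rms %.4f s %.3f..%.3f'%(np.arctan(a[0]),np.polyval(a,.65),np.polyval(a,.75),len(s),len(px),e.std(),s.min(),s.max()))
br=((6,50,60),(30,255,255))
for f in(1,0):
    for z in ((.022,) if f else (.022,0)):
        print('weights',z);sc('pics/w2.png',Cw,(150,14,225,96),z,f,((5,40,60),(30,255,255)));sc('pics/top1.png',Ct,(275,170,308,206),z,f,((5,30,40),(30,255,255)))
for f in(1,0):
    for z in ((.02,) if not f else (.02,0)):
        print('gold',z);sc('pics/w2.png',Cw,(295,16,360,96),z,f,((12,110,60),(35,255,255)));sc('pics/top1.png',Ct,(340,164,375,198),z,f,((12,110,40),(35,255,255)))
E
```

```text
weights 0.022
pics/w2.png first rel yaw -0.030 t@s=.65 -0.0208 t@s=.75 -0.0239 n 71/82 rms 0.0004 s 0.656..0.732
pics/top1.png first rel yaw -0.024 t@s=.65 -0.0166 t@s=.75 -0.0191 n 36/36 rms 0.0007 s 0.648..0.739
weights 0.022
pics/w2.png last rel yaw -0.030 t@s=.65 -0.0651 t@s=.75 -0.0680 n 82/82 rms 0.0004 s 0.641..0.729
pics/top1.png last rel yaw -0.031 t@s=.65 -0.0577 t@s=.75 -0.0608 n 36/36 rms 0.0007 s 0.641..0.732
weights 0
pics/w2.png last rel yaw -0.030 t@s=.65 -0.0587 t@s=.75 -0.0616 n 82/82 rms 0.0004 s 0.644..0.736
pics/top1.png last rel yaw -0.031 t@s=.65 -0.0578 t@s=.75 -0.0608 n 36/36 rms 0.0007 s 0.647..0.740
gold 0.02
pics/w2.png first rel yaw -0.025 t@s=.65 -0.1877 t@s=.75 -0.1901 n 80/80 rms 0.0003 s 0.635..0.721
pics/top1.png first rel yaw -0.026 t@s=.65 -0.1833 t@s=.75 -0.1859 n 32/32 rms 0.0007 s 0.646..0.728
gold 0
pics/w2.png first rel yaw -0.025 t@s=.65 -0.1872 t@s=.75 -0.1897 n 80/80 rms 0.0004 s 0.638..0.727
pics/top1.png first rel yaw -0.026 t@s=.65 -0.1855 t@s=.75 -0.1882 n 32/32 rms 0.0007 s 0.652..0.735
gold 0.02
pics/w2.png last rel yaw -0.033 t@s=.65 -0.2246 t@s=.75 -0.2279 n 80/80 rms 0.0000 s 0.634..0.719
pics/top1.png last rel yaw -0.022 t@s=.65 -0.2224 t@s=.75 -0.2246 n 30/32 rms 0.0007 s 0.645..0.721
```

Emit:
arm_command --pt "0.108 0.136 -0.1 0" --pt "0.108 0.136 -0.3 0" --pt "0.108 0.136 -0.46 0" --pt "0.108 0.136 -0.46 0" --pt "0.108 0.136 -0.46 0" --pt "0.108 0.136 -0.46 0" --pt "0.108 0.136 -0.46 0" --pt "0.108 0.136 -0.46 0"

```text
time: 5.57
tool_pos: [0.4939, 0.0828, 0.0093]
ee_rot: [-3.141, 0.012, 0.137]
wrist_force: [-0.7, 0.7, 1.0]
width: 0.0003
finger_force: 0.0
```

Emit:
arm_command --pt "0.004 -0.02 0 0" --pt "0.006 -0.035 0 0" --pt "0.008 -0.05 0 0" --pt "0.01 -0.06 0 0" --pt "0.012 -0.07 0 0" --pt "0.014 -0.08 0 0" --pt "0.017 -0.09 0 0" --pt "0.017 -0.09 0 0"

```text
time: 6.23
tool_pos: [0.5072, 0.0377, 0.0163]
ee_rot: [-3.141, -0.003, 0.136]
wrist_force: [-1.6, 2.8, 1.5]
width: 0.0004
finger_force: 1.2
```

Emit:
arm_command --pt "-0.005 0.04 0 0" --pt "-0.005 0.05 0.1 0" --pt "-0.11 -0.04 0.46 0" --pt "-0.11 -0.04 0.46 0" --pt "-0.11 -0.04 0.46 0" --pt "-0.11 -0.04 0.46 0" --pt "-0.11 -0.04 0.46 0" --pt "-0.11 -0.04 0.46 0"

```text
time: 6.9
tool_pos: [0.4539, 0.016, 0.2546]
ee_rot: [3.135, -0.018, 0.135]
wrist_force: [1.1, 0.9, 0.8]
width: 0.0007
finger_force: 0.0
```

```bash
cat >> h.py <<'E'
M=.185
def st(p): return np.array([p[0]*np.cos(M)+p[1]*np.sin(M),-p[0]*np.sin(M)+p[1]*np.cos(M)])
def look(fn):
    o=robot.get_obs();print(o['time'],o['tool_pos'].round(4),o['ee_rot'].round(3),o['qvel'].round(2),o['wrist_force'].round(1))
    C=cam('wrist',o);im=snap('wrist',fn);h=cv2.cvtColor(im,cv2.COLOR_BGR2HSV)
    m=cv2.inRange(h,(100,70,40),(128,255,200));m=cv2.morphologyEx(m,cv2.MORPH_OPEN,np.ones((2,2)));m=cv2.morphologyEx(m,cv2.MORPH_CLOSE,np.ones((15,15)))
    for c in cv2.findContours(m,0,2)[0]:
        if cv2.contourArea(c)>600:
            c=cv2.convexHull(c);r=rect(C,c,.03);print(cv2.boundingRect(c),r,'s,t',st(r[0]).round(1),'rel',round(r[2]-M,3))
    return C,im
E
python3 -c "
from h import *
look('w6')"
```

```text
6.9 [0.4539 0.016  0.2546] [ 3.135 -0.018  0.135] [ 0.02  0.05  0.1   0.02 -0.09  0.02] [1.1 0.9 0.8]
(439, 260, 78, 68) (array([ 386.2, -188.6]), array([75.3, 63.8]), np.float64(1.236)) s,t [ 344.9 -256.4] rel 1.051
(323, 88, 91, 106) (array([542.3, -25.9]), array([105.3,  89.1]), np.float64(0.058)) s,t [ 528.3 -125.2] rel -0.127
```

Emit:
arm_command --pt "-0.148 -0.448 -0.26 0.526" --pt "-0.148 -0.448 -0.26 0.526" --pt "-0.148 -0.448 -0.26 0.526" --pt "-0.148 -0.448 -0.26 0.526" --pt "-0.148 -0.448 -0.26 0.526" --pt "-0.148 -0.448 -0.26 0.526" --pt "-0.148 -0.448 -0.26 0.526" --pt "-0.148 -0.448 -0.26 0.526" --claw 0

```text
time: 7.62
tool_pos: [0.3742, -0.2081, 0.1107]
ee_rot: [-3.137, 0.002, 1.03]
wrist_force: [0.7, 0.7, -0.5]
width: 0.0501
finger_force: 0.0
```

Emit:
arm_command --pt "0 0 0 0.05" --pt "0 0 0 0.05" --pt "0 0 0 0.05" --pt "0 0 0 0.05"

```text
time: 7.95
tool_pos: [0.3775, -0.2056, 0.1143]
ee_rot: [3.141, 0.0, 1.13]
wrist_force: [0.7, 0.3, -0.4]
width: 0.0772
finger_force: 0.0
```

```bash
python3 -c "
from h import *
C,im=look('w7')
o=robot.get_obs();print(proj(C,[[.386,-.189,.023]]))"
```

```text
7.95 [ 0.3775 -0.2056  0.1143] [3.141 0.    1.13 ] [ 0.01 -0.   -0.01  0.    0.   -0.01] [ 0.7  0.3 -0.4]
(273, 175, 94, 104) (array([ 385.7, -190.9]), array([74.1, 63. ]), np.float64(1.238)) s,t [ 344.  -258.6] rel 1.053
[[320.51393437 224.14238687]]
```

View pics/w7.png

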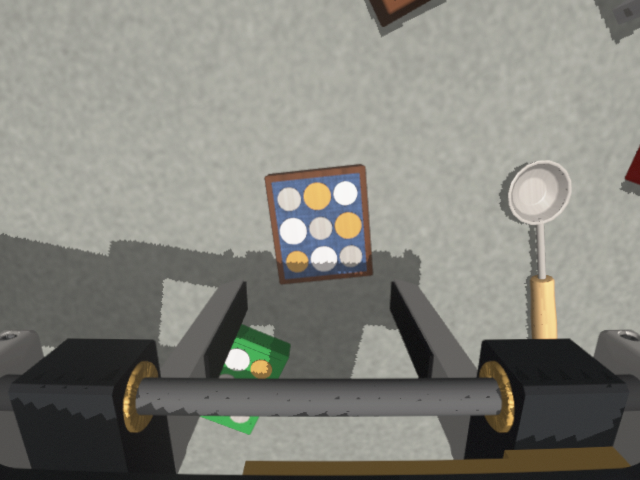

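Emit:
arm_command --pt "0.004 -0.008 0 0.051" --pt "0.004 -0.008 0 0.051" --pt "0.004 -0.008 0 0.051" --pt "0.004 -0.008 -0.05 0.051" --pt "0.004 -0.008 -0.1 0.051" --pt "0.004 -0.008 -0.15 0.051" --pt "0.004 -0.008 -0.19 0.051" --pt "0.004 -0.008 -0.212 0.051"

```text
time: 8.67
tool_pos: [0.378, -0.2083, 0.0059]
ee_rot: [-3.138, -0.001, 1.237]
wrist_force: [0.4, -0.1, -0.2]
width: 0.0944
finger_force: 0.0
```

Emit:
arm_command --pt "0 0 0 0" --pt "0 0 0 0" --pt "0 0 0 0" --pt "0 0 0 0" --pt "0 0 0 0" --pt "0 0 0 0" --claw 1

```text
time: 9.17
tool_pos: [0.3804, -0.2105, 0.0099]
ee_rot: [3.139, 0.001, 1.239]
wrist_force: [0.3, 0.2, 2.5]
width: 0.0754
finger_force: 30.0
```

Emit:
arm_command --pt "0 0 0.09 0" --pt "0.032 0.32 0.1 -0.503" --pt "0.032 0.32 0.1 -0.503" --pt "0.032 0.32 0.1 -0.503" --pt "0.032 0.32 0.1 -0.503" --pt "0.032 0.32 0.1 -0.503" --pt "0.032 0.32 0.1 -0.503" --pt "0.032 0.32 0.1 -0.503"

```text
time: 9.83
tool_pos: [0.3951, -0.0483, 0.0583]
ee_rot: [3.142, 0.0, 0.443]
wrist_force: [0.5, 0.0, -2.2]
width: 0.0756
finger_force: 30.0
```

Emit:
arm_command --pt "0 0 0 -0.09" --pt "0 0 0 -0.09" --pt "0 0 0 -0.09" --pt "0 0 0 -0.09"

```text
time: 10.17
tool_pos: [0.3951, -0.0497, 0.0582]
ee_rot: [-3.141, 0.0, 0.26]
wrist_force: [0.4, -0.1, -1.9]
width: 0.0755
finger_force: 30.0
```

```bash
python3 -c "
from h import *
C,im=look('w8')
o=robot.get_obs();print(o['width'],st(o['tool_pos']))"
```

```text
10.1667 [ 0.3951 -0.0497  0.0582] [-3.141  0.     0.26 ] [-0.  0. -0.  0.  0. -0.] [ 0.4 -0.1 -1.9]
(248, 192, 142, 149) (array([398.2, -48.6]), array([95.1, 81.3]), np.float64(0.26)) s,t [ 382.5 -121. ] rel 0.075
(245, 0, 193, 123) (array([520.8, -26.5]), array([89.8, 61.5]), np.float64(-1.51)) s,t [ 507.  -121.8] rel -1.695
0.07546594043932103 [ 0.37925473 -0.12154577]
```

View pics/w8.png

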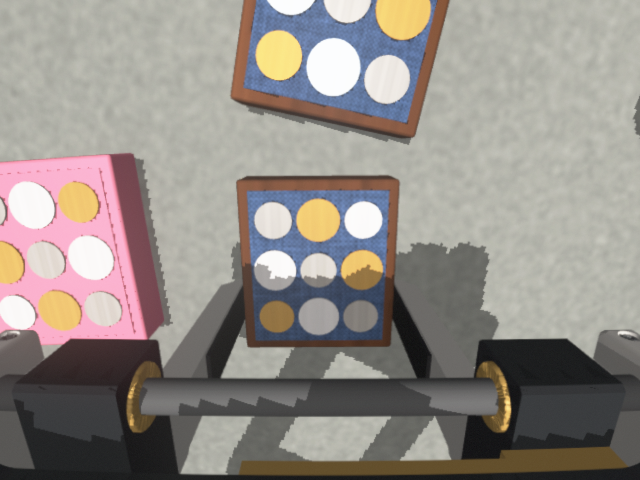

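Emit:
arm_command --pt "0 0 -0.03 -0.036" --pt "0 0 -0.06 -0.036" --pt "0 0 -0.087 -0.036" --pt "0 0 -0.087 -0.036" --pt "0 0 -0.087 -0.036"

```text
time: 10.63
tool_pos: [0.3946, -0.0496, 0.0143]
ee_rot: [-3.141, 0.002, 0.183]
wrist_force: [1.1, -0.2, -1.7]
width: 0.0757
finger_force: 30.0
```

Emit:
arm_command --pt "0.02 0.004 0 0" --pt "0.035 0.007 0 0" --pt "0.05 0.009 0 0" --pt "0.065 0.012 0 0" --pt "0.08 0.015 0 0" --pt "0.095 0.018 0 0" --pt "0.11 0.021 0 0" --pt "0.125 0.023 0 0"

```text
time: 11.3
tool_pos: [0.457, -0.0383, 0.0148]
ee_rot: [-3.141, 0.005, 0.183]
wrist_force: [-5.3, -0.6, 0.9]
width: 0.0752
finger_force: 30.0
```

```bash
python3 -c "
from h import *
C,im=look('w9')
o=robot.get_obs();print(o['width'],st(o['tool_pos']))
C=cam('top');im=snap('top','t9')
for c in felts(im): print(rect(C,c,.03),cv2.boundingRect(c))"
```

```text
11.3 [ 0.457  -0.0383  0.0148] [-3.141  0.005  0.183] [ 0.07  0.2  -0.2   0.    0.    0.07] [-5.3 -0.6  0.9]
(248, 192, 142, 149) (array([475.6, -34.6]), array([75.3, 63.9]), np.float64(0.189)) s,t [ 461.1 -121.5] rel 0.004
(196, 0, 224, 166) (array([555.6, -15.1]), array([90.1, 65.3]), np.float64(-1.39)) s,t [ 543.3 -117. ] rel -1.575
0.07519394480000384 [ 0.44426881 -0.12185553]
(array([607.2,  -4.9]), array([87.9, 46. ]), np.float64(-1.382)) (309, 206, 38, 23)
```

View pics/w9.png

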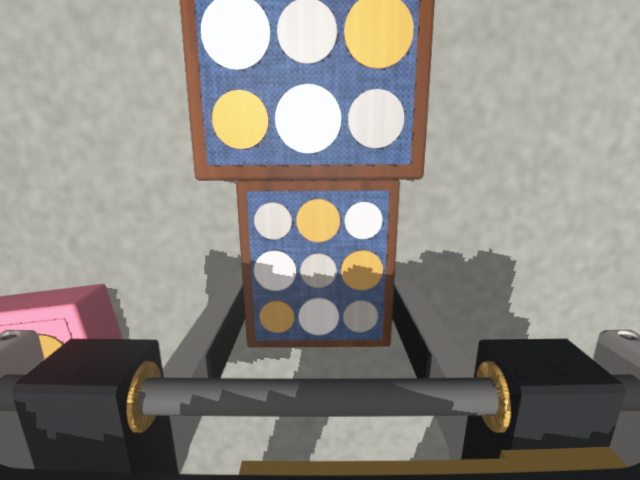

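Emit:
arm_command --pt "0.015 0.0015 0 0" --pt "0.03 0.003 0 0" --pt "0.045 0.0045 0 0" --pt "0.06 0.006 0 0" --pt "0.075 0.0075 0 0" --pt "0.09 0.009 0 0" --pt "0.105 0.0105 0 0" --pt "0.12 0.012 0 0"

```text
time: 12.07
tool_pos: [0.5166, -0.032, 0.0145]
ee_rot: [-3.141, 0.004, 0.183]
wrist_force: [-6.0, -0.5, 0.7]
width: 0.0758
finger_force: 30.0
```

```bash
python3 -c "
from h import *
C,im=look('w10')
o=robot.get_obs();print(o['width'],st(o['tool_pos']))
C=cam('top');im=snap('top','t10')
cv2.imwrite('pics/c10.png',cv2.resize(im[110:270,240:400],None,fx=3.7,fy=3.7,interpolation=cv2.INTER_CUBIC))
for c in felts(im): print(rect(C,c,.03),cv2.boundingRect(c))"
```

```text
12.0667 [ 0.5166 -0.032   0.0145] [-3.141  0.004  0.183] [ 0.05  0.19 -0.21  0.    0.03  0.05] [-6.  -0.5  0.7]
(248, 192, 142, 149) (array([535.3, -28.3]), array([75.1, 63.9]), np.float64(0.187)) s,t [ 521.  -126.3] rel 0.002
(199, 43, 218, 123) (array([607.3, -10.4]), array([89.7, 49.1]), np.float64(-1.385)) s,t [ 595.  -121.9] rel -1.57
0.0759209708793182 [ 0.50402982 -0.12683279]
```

View pics/c10.png

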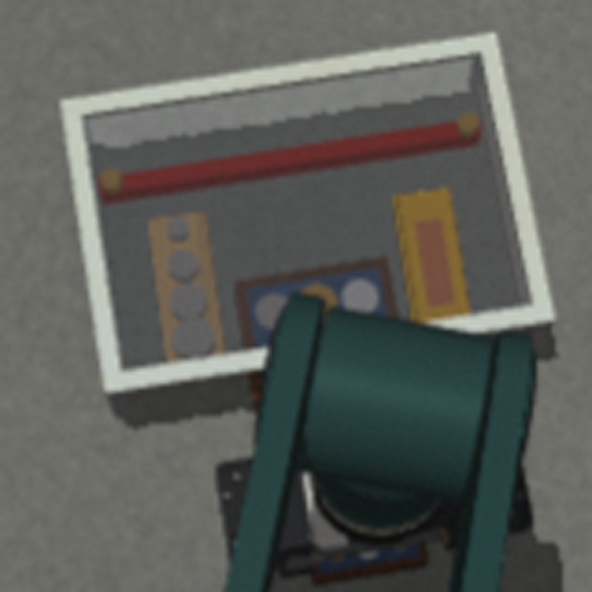

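Emit:
arm_command --pt "0.015 0.0028 0 0" --pt "0.03 0.0056 0 0" --pt "0.045 0.0084 0 0" --pt "0.06 0.011 0 0" --pt "0.075 0.014 0 0" --pt "0.09 0.017 0 0" --pt "0.105 0.02 0 0" --pt "0.118 0.022 0 0"

```text
time: 12.83
tool_pos: [0.5758, -0.0212, 0.0146]
ee_rot: [-3.141, 0.003, 0.182]
wrist_force: [-5.5, -0.9, -0.1]
width: 0.0752
finger_force: 30.0
```

Emit:
arm_command --pt "0 0 0 0" --pt "0 0 0 0"

```text
time: 13.0
tool_pos: [0.5775, -0.0211, 0.0148]
ee_rot: [3.142, -0.001, 0.182]
wrist_force: [0.2, -0.1, -2.4]
width: 0.0755
finger_force: 30.0
```

```bash
python3 -c "
from h import *
C,im=look('w11')
o=robot.get_obs();print(o['width'],st(o['tool_pos']))
C=cam('top');im=snap('top','t11')
cv2.imwrite('pics/c11.png',cv2.resize(im[120:220,250:400],None,fx=5,fy=5,interpolation=cv2.INTER_CUBIC))
for c in felts(im): print(rect(C,c,.03),cv2.boundingRect(c))"
```

```text
13.0 [ 0.5775 -0.0211  0.0148] [ 3.142e+00 -1.000e-03  1.820e-01] [-0.   -0.01  0.01  0.   -0.01  0.  ] [ 0.2 -0.1 -2.4]
(251, 230, 137, 111) (array([587.4, -19. ]), array([64. , 57.5]), np.float64(-1.388)) s,t [ 573.9 -126.7] rel -1.573
0.07547931724832532 [ 0.56371816 -0.12695398]
```

View pics/c11.png

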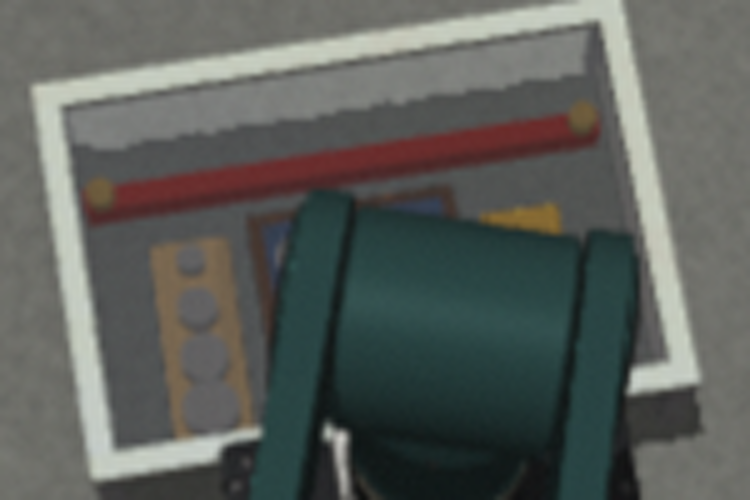

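Emit:
arm_command --pt "0.005 0.001 0 0" --pt "0.01 0.002 0 0" --pt "0.015 0.003 0 0" --pt "0.02 0.0037 0 0" --pt "0.02 0.0037 0 0"

```text
time: 13.52
tool_pos: [0.5857, -0.0196, 0.0148]
ee_rot: [-3.142, 0.003, 0.182]
wrist_force: [-5.2, -1.3, -0.1]
width: 0.0757
finger_force: 30.0
```

Emit:
arm_command --pt "0.001 0.0002 0 0" --pt "0.002 0.0004 0 0" --pt "0.003 0.0006 0 0" --pt "0.004 0.0008 0 0"

```text
time: 13.85
tool_pos: [0.5873, -0.0193, 0.0148]
ee_rot: [-3.142, 0.003, 0.182]
wrist_force: [-6.0, -1.0, 0.3]
width: 0.0754
finger_force: 30.0
```

Emit:
arm_command --pt "0.001 0.0002 0 0" --pt "0.002 0.0004 0 0" --pt "0.003 0.0006 0 0" --pt "0.004 0.0008 0 0"

```text
time: 14.18
tool_pos: [0.5893, -0.0189, 0.0148]
ee_rot: [-3.141, 0.003, 0.182]
wrist_force: [-5.6, -1.6, 1.1]
width: 0.0755
finger_force: 30.0
```

```bash
cat > gap.py <<'E'
from h import *
import sys
o=robot.get_obs();print(o['time'],st(o['tool_pos']),o['wrist_force'])
C=cam('top');im=snap('top',sys.argv[1]);hs=cv2.cvtColor(im,cv2.COLOR_BGR2HSV)
r=cv2.inRange(hs,(0,110,40),(8,255,255))|cv2.inRange(hs,(172,110,40),(180,255,255));r[:135]=0;r[170:]=0
for a,b in((282,355),(300,340)):
    px=[[c,f(np.where(r[:,c])[0])] for c in range(a,b) if r[:,c].any() for f in(lambda q:q[0]-.5,)]
    P=onz(C,px,.022)[:,:2];S=np.array([st(p) for p in P]);print('stop far top edge s %.4f'%np.median(S[:,0]))
E
python3 gap.py t12; cp pics/top1.png /tmp/a.png; python3 - <<'E'
E
```

```text
14.1833 [ 0.57575181 -0.12695653] [-5.60527823 -1.62004248  1.09621003]
stop far top edge s 0.7758
stop far top edge s 0.7758
```

Emit:
arm_command --pt "0.001 0.0002 0 0" --pt "0.002 0.0004 0 0" --pt "0.003 0.0006 0 0" --pt "0.004 0.0008 0 0"

```text
time: 14.57
tool_pos: [0.5913, -0.0185, 0.0148]
ee_rot: [-3.142, 0.003, 0.182]
wrist_force: [-5.4, -1.4, 0.8]
width: 0.0756
finger_force: 30.0
```

Emit:
arm_command --pt "0.001 0.0002 0 0" --pt "0.002 0.0004 0 0" --pt "0.003 0.0006 0 0"

```text
time: 14.82
tool_pos: [0.5928, -0.0182, 0.0148]
ee_rot: [-3.142, 0.003, 0.182]
wrist_force: [-5.9, -0.3, 0.9]
width: 0.0753
finger_force: 30.0
```

Emit:
arm_command --pt "0.001 0.0002 0 0" --pt "0.002 0.0004 0 0"

```text
time: 14.98
tool_pos: [0.5938, -0.018, 0.0148]
ee_rot: [-3.141, 0.003, 0.182]
wrist_force: [-5.7, -0.3, 0.9]
width: 0.0753
finger_force: 30.0
```

Emit:
arm_command --pt "0.001 0.0002 0 0" --pt "0.002 0.0004 0 0"

```text
time: 15.15
tool_pos: [0.5948, -0.0178, 0.0148]
ee_rot: [-3.142, 0.003, 0.182]
wrist_force: [-5.3, -1.5, 1.5]
width: 0.0757
finger_force: 30.0
```

Emit:
arm_command --pt "0.001 0.0002 0 0" --pt "0.002 0.0004 0 0"

```text
time: 15.32
tool_pos: [0.5949, -0.0178, 0.0147]
ee_rot: [-3.141, 0.006, 0.182]
wrist_force: [-8.4, -1.6, 2.9]
width: 0.0759
finger_force: 30.0
```

```bash
python3 gap.py t13; python3 -c "
from h import *
im=cv2.imread('pics/t13.png');cv2.imwrite('pics/c13.png',cv2.resize(im[130:200,270:380],None,fx=7,fy=7,interpolation=cv2.INTER_CUBIC))
s=robot.snapshot('side')[:,:,::-1];cv2.imwrite('pics/s13.png',s)
cv2.imwrite('pics/c13.png',np.vstack([cv2.resize(im[130:195,270:380],(640,378)),cv2.resize(s[170:280,150:330],(640,391))])[:600])"
```

```text
15.3167 [ 0.58146715 -0.12687978] [-8.41431884 -1.60654046  2.87011269]
stop far top edge s 0.7759
stop far top edge s 0.7760
```

View pics/c13.png

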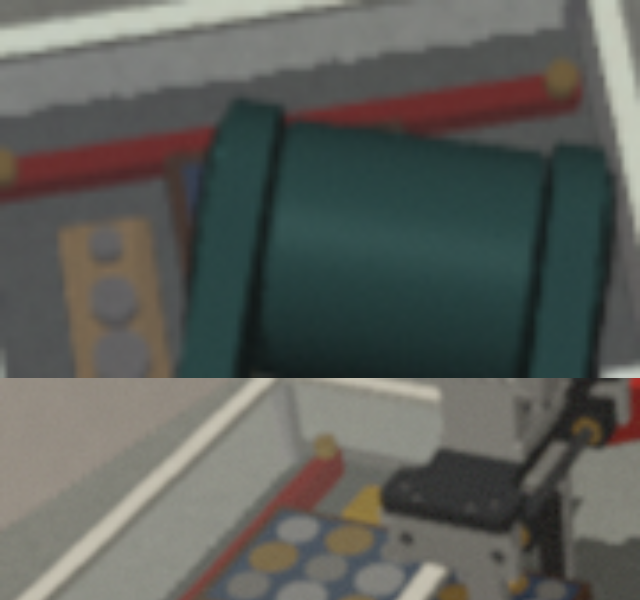

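Emit:
arm_command --pt "0.001 0.0002 0 0" --pt "0.0015 0.0003 0 0" --pt "0.0015 0.0003 0 0"

```text
time: 15.67
tool_pos: [0.5949, -0.0178, 0.0146]
ee_rot: [-3.141, 0.007, 0.182]
wrist_force: [-10.4, -2.7, 3.2]
width: 0.0756
finger_force: 30.0
```

Emit:
arm_command --pt "-0.01 -0.0018 0 0" --pt "-0.04 -0.0075 0 0" --pt "-0.1 -0.0187 0 0" --pt "-0.17 -0.032 0 0" --pt "-0.24 -0.045 0 0" --pt "-0.24 -0.045 -0.006 0" --pt "-0.24 -0.045 -0.008 0" --pt "-0.24 -0.045 -0.008 0"

```text
time: 16.33
tool_pos: [0.4791, -0.0397, 0.0114]
ee_rot: [3.141, -0.003, 0.182]
wrist_force: [0.3, -0.1, -2.6]
width: 0.0758
finger_force: 30.0
```

Emit:
arm_command --pt "0 0 0 0" --pt "0 0 0 0" --pt "0 0 0 0" --pt "0 0 0 0" --pt "0 0 0 0" --pt "0 0 0.2 0" --pt "0 0 0.4 0" --pt "0 0 0.4 0" --claw 0

```text
time: 17.0
tool_pos: [0.4774, -0.0394, 0.1365]
ee_rot: [-3.141, 0.002, 0.182]
wrist_force: [1.0, 0.1, 0.5]
width: 0.094
finger_force: 0.0
```

Emit:
arm_command --pt "-0.1 -0.2 0.2 0" --pt "-0.1 -0.2 0.2 0" --pt "-0.1 -0.2 0.2 0" --pt "-0.1 -0.2 0.2 0" --pt "-0.1 -0.2 0.2 0" --pt "-0.1 -0.2 0.2 0" --pt "-0.1 -0.2 0.2 0" --pt "-0.1 -0.2 0.2 0"

```text
time: 17.67
tool_pos: [0.4278, -0.1384, 0.2339]
ee_rot: [-3.139, 0.003, 0.184]
wrist_force: [-0.5, 0.2, -1.0]
width: 0.0939
finger_force: 0.0
```

```bash
python3 gap.py t14; python3 -c "
from h import *
C=cam('top');im=cv2.imread('pics/t14.png')
cv2.imwrite('pics/c14.png',cv2.resize(im[115:225,250:395],None,fx=5.4,fy=5.4,interpolation=cv2.INTER_CUBIC))
h=cv2.cvtColor(im,cv2.COLOR_BGR2HSV);m=cv2.inRange(h,(100,60,30),(128,255,200));m=cv2.morphologyEx(m,cv2.MORPH_CLOSE,np.ones((9,9)))
for c in cv2.findContours(m,0,2)[0]:
    if cv2.contourArea(c)>150:
        c=cv2.convexHull(c);r=rect(C,c,.03);print(cv2.boundingRect(c),r,st(r[0]),r[2]-M)
"
```

```text
17.6667 [ 0.39508374 -0.21476195] [-0.51185528  0.24916083 -1.03718203]
stop far top edge s 0.7759
stop far top edge s 0.7759
(267, 450, 31, 30) (array([31.9, 85.5]), array([69.4, 45.7]), np.float64(-0.439)) [47.08309501 78.17315501] -0.624
(324, 246, 33, 35) (array([497.5, -35.8]), array([76.4, 65.7]), np.float64(0.192)) [ 482.42549879 -126.7025182 ] 0.007000000000000006
(302, 154, 42, 44) (array([715.4,  10.3]), array([103.3,  87.4]), np.float64(0.19)) [ 705.087243  -121.4711067] 0.0050000000000000044
```

View pics/c14.png

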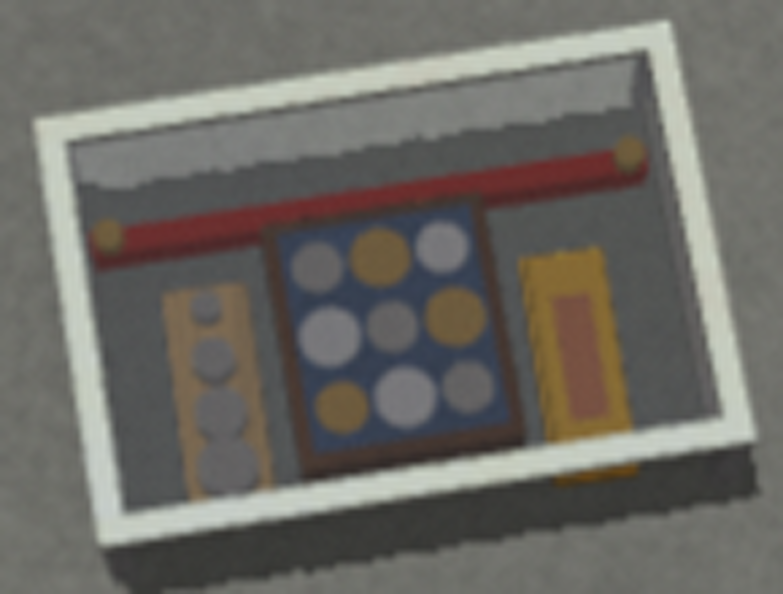

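The final view shows the case against the red bar (edge at crop (275,225)–(480,200)) and square to it: 0.005 rad by measurement. It sits at t = −121.5 mm against a bar midline of −120.7 mm, with clear gaps on both sides. The stop bar hasn't moved and the arm is clear, so I'm handing in.

```bash
python3 -c "
from bench import robot
print(robot.close_job())"
```

```text
the job is handed in; nothing more can be done
None
```

I handed the job in: the coin case lies against the red stop bar, square to it within about 0.005 rad and within about 1 mm of midway between gold bar and weight block; I pushed it there with the small blue case held in the gripper, because the fingers can't reach under the frame; no verdict came back.

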